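# Open the spring-shut tool cabinet and hold its door wide

## Robot

A 7-joint arm with a two-finger parallel gripper is mounted at the origin on the work surface. World frame = base frame: x ahead of the robot, y to its left, z up, the work surface at z = 0. Lengths are in mm, angles in rad, forces in N, time in s.
With the tool pointing down it reaches from about 400 to 900 mm from the base axis. Payload 5.6 kg.
Tool frame: the origin (TCP) lies midway between the tips of the shut fingers; the grasp point (between the pads) lies 19 mm behind it; z points along the fingers, y is the line along which they close (so a half turn about z gives the same grasp; the last joint's range is limited). The gripper opens to 92 mm and grips with 3 to 60 N. Pads are 20 mm wide; open, the fingers measure 128 mm over their backs; the gripper's body (75 mm by 189 mm) begins 69 mm behind the grasp point.
Start: joints at [-1.333, 0.468, -0.012, 1.603, 0.006, 1.071, -0.056], TCP at [180.172, 624.537, 214.592] pointing down, gripper open.
Joint ranges: [-2.53, 2.53], [-0.31, 2.02], [-1.57, 1.55], [0.28, 2.44], [-1.29, 4.43], [0.15, 1.84], [-2.92, 2.92]. Speed limits (rad/s): [2.57, 2.57, 3.14, 3.14, 3.14, 3.14, 3.14].

## Interface

Orientations are given as a rotation vector (axis times angle).
In Python, from cell import robot, grip, kin, viewer gives the robot as it stands. Calls block until the motion is done:
- robot.movep(position, orientation): joint-space move of the TCP to a pose.
- robot.servo_line(position, feed=150, rotation=None): straight line of the TCP; rotation=None keeps the orientation; feed is the mean speed in mm/s.
- robot.goto_joints(angles): joint-space move.
- grip(opening, newtons=None): opening from 0.0 (shut) to 1.0 (fully open); newtons is the grip in N (None keeps the last); returns when the fingers have stopped.
- robot.hold(seconds).
- kin.ik(position, orientation): joint angles nearest the present ones, or None.
- robot.observe(): the state.
- viewer.read_camera(name): name is "scene" or "top" or "wrist"; returns the picture (400x640x3 uint8, red, green, blue); there is no depth.
- viewer.camera_info(name): a dict with "camera_matrix" (3x3 intrinsics, pixels), "R" (3x3) and "t" (3): a world point X has camera coordinates R X + t. Camera axes: x right, y down, z forward; pixel columns grow to the right and rows downward; lengths in mm; the calibration is good to about 2 mm. A picture is of the moment at which its call begins: read the wrist's pose just before it. camera_info takes no time and is no camera call; for the wrist camera it gives the pose at the moment of the call.
A pose or a line that the arm cannot do raises robot.IKError and nothing moves.
- robot.job_done(): hands the job in; it is judged then, once.
Trained networks look in the newest picture that a camera, given by its name, has taken for a name from the list of things; names that differ only in an ending like _2 or _b are one class to them, and where a whole thing is asked for, a point or a joint stands for the part that bears it (a point fixed in the world has none). Each returns a list of dicts, best first, with "confidence" (0 to 1); they miss things now and then, are a little off and sometimes report something else, mostly with a low value. They report only what shows in the picture. A call takes as long as a camera call.
- viewer.silhouettes(name, camera): "mask" (400x640 bool, what is visible of it).
- viewer.pinpoint(name, camera): "at" ([x, y, z] in mm, in the coordinates of the camera as it stood for that picture, good to about 4 mm: a listed point, or the origin of a listed thing).
The state is a dict: "t": time; "joints": joint angles; "joint_velocities": joint speeds; "joint_torque": joint torques, N m; "tcp_pos": TCP position; "tcp_rot": TCP orientation; "contact_force": force on the tool from outside, world axes, zero at the start; "wrist_torque": the same for the moment, N m; "grip_width": opening from 0.0 (shut) to 1.0 (fully open); "grip_force": force on a finger pad.
Only numpy, scipy, OpenCV 4.12 (cv2) and the standard library are available. Lean on these libraries where they do the work, as an engineer would, in place of code of your own. Each camera call takes 0.05 s, during which the arm holds its last target. There are 200 camera calls.

## Task

Open the small red tool cabinet for me, my arms are full: with the door still shut, first squeeze the yellow transport catch on its roof fully back against its black finger rest (it stays there), then squeeze the yellow bar inside the door handle to draw the bolt and swing the door out past the click of its check. A spring pulls the door back if it is let go, so finish while still holding it still and wide open, square to the cabinet's front or a bit wider. Leave the drill, squeegee, ink jar and tape roll where they are.

Things in the scene. Friction and masses are not known exactly. Their poses are not given: they have to be found in the camera images.
- cabinet: Red tool cabinet, black ribs, fixed to the bench. In mm, its axes: x front to back, y to the hinge side, z up; origin: centre of underside, bench level. 260 x 260, roof at z 190 (folded black carrying handle and rails on the rear half, up to 203). Door: red upright panel, outer face x = -150, y +110 (hinge) to -117 (free edge); faces the robot. A steel keeper on its top, y -100, reaches z 214.
- catch (a point): Grip point of the transport catch, roof front, (-92, -12, 212) in the cabinet's axes, 20 above the roof. Two upright tabs, 24 (x) x 8 (y), tops at z 226: fixed black finger rest, outer face 16 to the +y side of this point; yellow sliding tab, outer face 30 to the -y side when locked, 16 when back. Squeeze along y: 46 over both, then 32. About 5 N; it stays where left.
- lock (a joint): Travel of the yellow tab towards the rest, m: 0 to 0.003 locked (start), 0.014 fully back at its stop. It draws a steel bolt out of the keeper on the door's top; the door is free of it from about 0.008.
- handle (a point): Grip point of the door handle (moves with the door); door shut: (-203.5, -32, 174) in the cabinet's axes, 53.5 in front of the door's face. Level black bar, 100 clear between brackets, 12 thick, z 163 to 185, outer face 10.5 further out than this point; behind it, parallel, a yellow squeeze bar, 80 long, 24 high. Pinch both from above, one finger before the black bar, one behind the yellow.
- trigger (a joint): Travel of the yellow squeeze bar towards the black bar, m: 0 at rest, 0.012 squeezed. Its rear face is 22.5 mm behind the handle point (doorwards) at rest, 10.5 squeezed: 33 over both bars, then 21; 31 clear between it and the door at rest. Spring 4 to 9 N, returns. Draws the bolt at the door's free edge equally: clear from about 0.009.
- hinge (a point): Point on the door's vertical hinge axis, (-141, +118, 174) in the cabinet's axes, at handle height. In the door's own axes (those of the cabinet turned by the door angle) the handle point is 62.5 outwards (-x) and 150 along the door (-y) from it.
- door (a joint): Opening angle, rad: 0 shut; grows as the free edge comes out, clockwise from above about the hinge; 1.57 square to the front, stop at 1.95. A spring pulls it shut, 0.25 Nm (shut) to 0.45 Nm (wide): 2 to 3 N at the handle. The door check (spring roller and nub on the hinge) must be passed from 0.55 to 1.05, about 7 N in all at the handle. Let go, the door falls back to the check or shut.
- drill: Yellow and black cordless drill standing on its battery (120 x 76 mm), 211 mm tall; origin: centre of the underside. On the bench to the -y side of the cabinet. Leave alone.
- squeegee: Wooden squeegee with black rubber blade lying flat, 230 x 94 x 24 mm; origin under its middle. In front, +y side. Leave alone.
- ink: White ink jar with black lid, diameter 84, 95 mm tall; origin: centre of the underside. On the bench to the +y side of the cabinet. Leave alone.
- tape: Roll of tan tape lying flat, outer diameter 100, 24 mm high; origin: centre of the underside. In front, -y side. Leave alone.

How it is judged:
By the outcome, as a careful person would: the job done as asked, in the order asked, and still so for the second after the job is handed in, while the arm keeps its last pose, push and grip.
It also fails if it takes over 53 s, if anything falls off the work surface, if the arm or the gripper's body presses on something with over 40 N, if the wrist force passes 120 N, or if a joint passes its speed limit or range.

## Working session

There is one attempt and no reset: what is moved stays moved. The work goes in short steps, each a Python script; the robot and the scene stay as the last script left them, time stands still between calls to the robot, and variables do not carry over. Pictures are saved under pics/ and viewed, at most 10 in all, crops included, and the job is handed in when it is done.

```bash
mkdir -p pics
cat > h.py <<'E'
import numpy as np, cv2
from cell import robot, grip, kin, viewer
def w(cam,p):
    c=viewer.camera_info(cam); return np.array(c["R"]).T@(np.array(p)-np.array(c["t"]))
def save(cam,n): 
    im=viewer.read_camera(cam); cv2.imwrite(f"pics/{n}.png",im[:,:,::-1]); return im
E
python3 - <<'E'
from h import *
ims=[save(c,c) for c in("scene","top")]
cv2.imwrite("pics/both.png",np.vstack([i[:,:,::-1] for i in ims])[:, :][::1])
cv2.imwrite("pics/both.png",cv2.resize(cv2.imread("pics/both.png"),(480,600)))
for c in("scene","top"):
    for n in("cabinet","catch","handle","hinge","drill","squeegee","ink","tape"):
        print(c,n,[(np.round(w(c,d["at"])),round(d["confidence"],2)) for d in viewer.pinpoint(n,c)[:2]])
print(robot.observe())
E
```

```text
scene cabinet []
scene catch [(array([660., -52., 210.]), 0.57)]
scene handle [(array([544., -73., 180.]), 0.7), (array([ 615., -311.,   -2.]), 0.64)]
scene hinge [(array([610.,  78., 173.]), 0.82)]
scene drill [(array([ 616., -314.,    0.]), 0.83)]
scene squeegee [(array([422., 272.,  -2.]), 0.84)]
scene ink [(array([620., 223.,  -3.]), 0.8)]
scene tape [(array([ 382., -291.,    2.]), 0.73)]
top cabinet []
top catch []
top handle [(array([555., -81., 172.]), 0.96)]
top hinge [(array([609.,  73., 175.]), 0.59)]
top drill [(array([ 621., -314.,    2.]), 0.89)]
top squeegee [(array([425., 274.,   2.]), 0.88)]
top ink [(array([621., 223.,   4.]), 0.97), (array([661., -55., 208.]), 0.24)]
top tape [(array([ 381., -291.,   -6.]), 0.72)]
{'t': 0.9, 'joints': array([-1.33301714,  0.46747997, -0.01165148,  1.60269906,  0.00598111,
        1.07142406, -0.05631676]), 'joint_velocities': array([-4.32500390e-04,  7.26486669e-04,  3.70670974e-04,  1.66869149e-03,
       -8.55394498e-04, -5.09878030e-06,  4.60336114e-04]), 'joint_torque': array([-2.98359928e-04, -5.20414460e+01, -1.26906703e-02, -2.44045883e+01,
       -5.66691638e-02,  1.13810319e-02,  3.32746549e-05]), 'tcp_pos': array([180.12397024, 624.54371919, 214.60577327]), 'tcp_rot': array([4.39678882e-01, 3.11067072e+00, 3.81369490e-05]), 'contact_force': array([ 0.02689375, -0.40628975,  0.3019983 ]), 'wrist_torque': array([0.04070614, 0.02466412, 0.00348419]), 'grip_force': 0.0, 'grip_width': 0.9959917125338879}
```

View pics/scene.png

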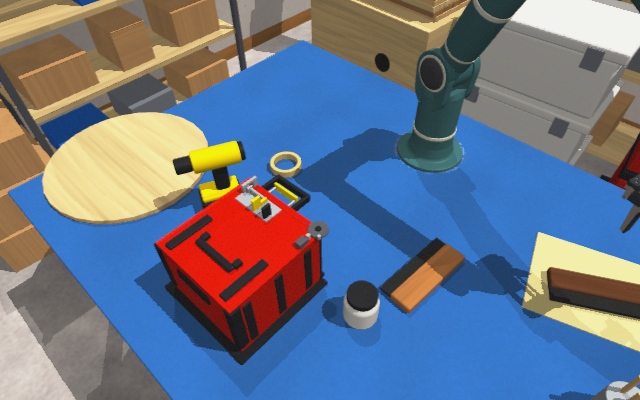

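View pics/top.png

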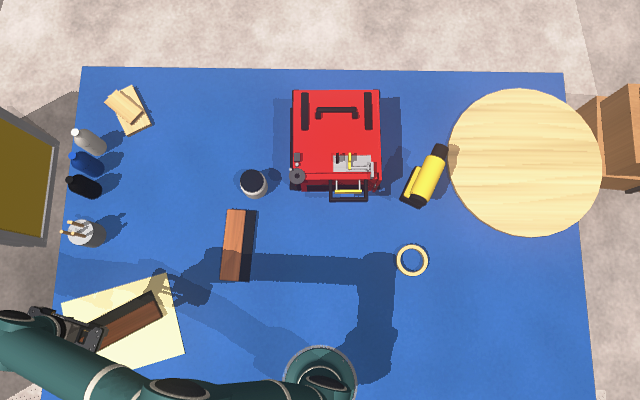

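Scene and top views show the cabinet nearly square to the world, its door facing the robot. The catch is at about (355,163) and the handle at (348,190) in the top view. I'll refine these with the wrist camera.

```bash
cat >> h.py <<'E'
from scipy.spatial.transform import Rotation as Ro
def ori(psi): return (Ro.from_euler('z',psi)*Ro.from_euler('y',np.pi)).as_rotvec()
E
python3 - <<'E'
from h import *
for p,psi in [((652,-60,193),0),((547,-77,155),np.pi/2),((547,-77,155),-np.pi/2),((459,138,155),0),((459,138,155),-np.pi),((455,145,155),-.1),((560,-50,400),0)]:
    j=kin.ik(p,ori(psi)); print(p,psi,None if j is None else np.round(j,2))
robot.servo_line([180,620,380],feed=300)
robot.movep([560,-50,400],ori(0))
save("wrist","w1")
for n in("catch","handle","hinge","cabinet"):
    print(n,[(np.round(w("wrist",d["at"]),1),round(d["confidence"],2)) for d in viewer.pinpoint(n,"wrist")[:2]])
print(robot.observe()["t"])
E
```

```text
(652, -60, 193) 0 [-0.35  0.54  0.56  1.64 -0.31  1.06  1.87]
(547, -77, 155) 1.5707963267948966 [-0.84  0.78  1.35  1.95 -0.86  1.15 -2.28]
(547, -77, 155) -1.5707963267948966 [-0.54  0.46  0.8   1.94 -0.41  0.91  0.46]
(459, 138, 155) 0 [-0.59  0.26  0.27  2.08 -0.09  0.81  1.3 ]
(459, 138, 155) -3.141592653589793 [-0.98  0.3   0.73  2.1  -0.27  0.83 -1.66]
(455, 145, 155) -0.1 [-0.62  0.26  0.28  2.08 -0.1   0.81  1.19]
(560, -50, 400) 0 [-0.6   0.2   0.76  1.61 -0.14  1.39  1.75]
catch [(array([661. , -54.2, 207.1]), 0.68)]
handle [(array([550.7, -74.8, 173.7]), 0.62)]
hinge [(array([609.8,  77.3, 176.7]), 0.97)]
cabinet []
4.5667
```

View pics/w1.png

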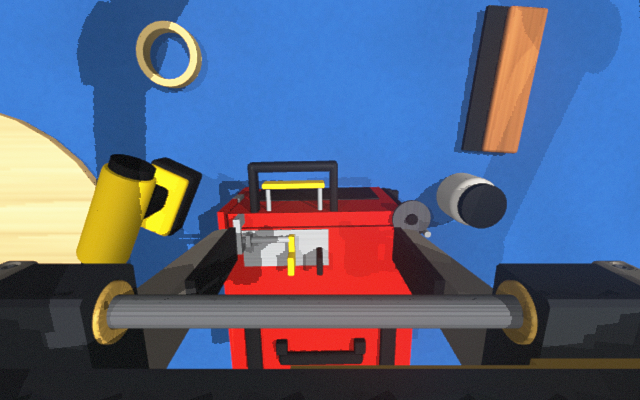

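The wrist view shows the handle (yellow bar 262–325, row 185), the catch tabs (yellow 291,255; black 320,260) and the hinge at (411,217). Next I'll fit the cabinet pose and overlay the model on the picture.

```bash
cat >> h.py <<'E'
def fit(obs):
    M=np.array([[-92,-12],[-203.5,-32],[-141,118]],float); O=np.array(obs)
    A=M-M.mean(0);B=O-O.mean(0)
    yaw=np.arctan2((A[:,0]*B[:,1]-A[:,1]*B[:,0]).sum(),(A*B).sum())
    c,s=np.cos(yaw),np.sin(yaw);R=np.array([[c,-s],[s,c]])
    return O.mean(0)-R@M.mean(0),yaw
E
python3 - <<'E'
from h import *
o,yaw=fit([(660.7,-53.7),(550.5,-76.3),(609.6,76)]); print(o,yaw)
ci=viewer.camera_info("wrist");K=np.array(ci["camera_matrix"]);R=np.array(ci["R"]);t=np.array(ci["t"])
def pr(p):
    x,y,z=p;c,s=np.cos(yaw),np.sin(yaw)
    q=K@(R@np.array([o[0]+c*x-s*y,o[1]+s*x+c*y,z])+t);return q[:2]/q[2]
im=cv2.imread("pics/w1.png");S=6;u0,v0=210,140
im=cv2.resize(im[v0:v0+95,u0:u0+130*1+80],None,fx=3.8,fy=3.8,interpolation=cv2.INTER_CUBIC)
def poly(ps,col):
    q=np.array([(pr(p)-[u0,v0]+.5)*3.8 for p in ps]).round().astype(int);cv2.polylines(im,[q],True,col,1)
rect=lambda x0,x1,y0,y1,z:[(x0,y0,z),(x1,y0,z),(x1,y1,z),(x0,y1,z)]
poly(rect(-104,-80,-42,-34,226),(255,0,0));poly(rect(-104,-80,-4,4,226),(0,255,0))
poly(rect(-214,-202,-82,18,185),(255,255,255)); poly(rect(-189,-181,-72,8,186),(255,0,0))
poly(rect(-130,130,-130,130,190),(0,255,255))
cv2.imwrite("pics/ov.png",im)
E
```

```text
[752.92865201 -39.54208369] 0.021437485365610544
```

View pics/ov.png

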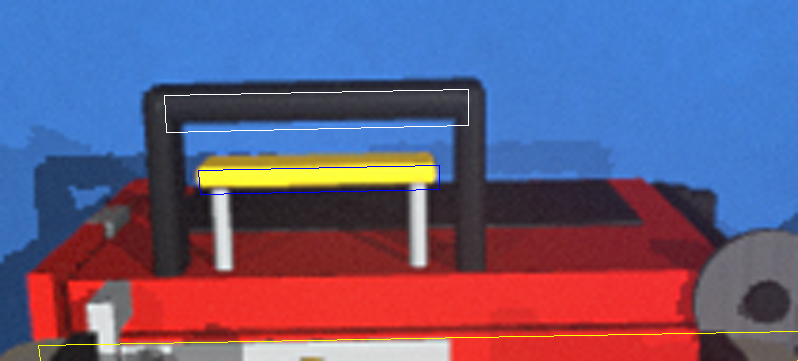

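Overlay: the y fit is within about 1 mm. The handle bar sits about 2.5 mm further out in x than the model. The catch is outside this crop, so I'll check it separately.

Run:
```python
from h import *
o,yaw=np.array([751,-39.8]),.02
ci=viewer.camera_info("wrist");K=np.array(ci["camera_matrix"]);R=np.array(ci["R"]);t=np.array(ci["t"])
def pr(p):
    x,y,z=p;c,s=np.cos(yaw),np.sin(yaw)
    q=K@(R@np.array([o[0]+c*x-s*y,o[1]+s*x+c*y,z])+t);return q[:2]/q[2]
im=cv2.imread("pics/w1.png");u0,v0,S=215,195,6
im=cv2.resize(im[v0:v0+95,u0:u0+130],None,fx=S,fy=S,interpolation=cv2.INTER_CUBIC)
def poly(ps,col):
    q=np.array([(pr(p)-[u0,v0]+.5)*S for p in ps]).round().astype(int);cv2.polylines(im,[q],True,col,1)
rect=lambda x0,x1,y0,y1,z:[(x0,y0,z),(x1,y0,z),(x1,y1,z),(x0,y1,z)]
poly(rect(-104,-80,-42,-34,226),(255,0,0));poly(rect(-104,-80,-4,4,226),(0,255,0))
poly(rect(-150,-132,-117,110,190),(0,255,255)); poly(rect(-104,-80,-66,-42,195),(255,255,0))
cv2.imwrite("pics/ov2.png",im)
```

```text
(no output)
```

View pics/ov2.png

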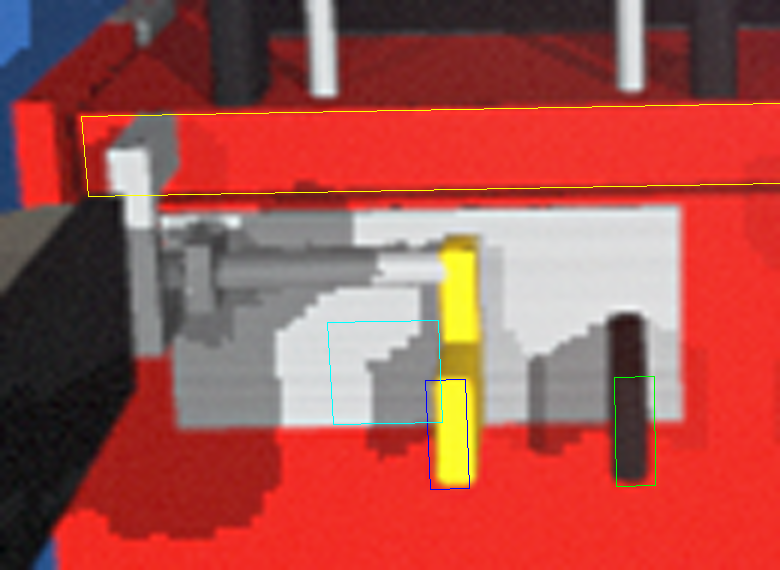

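The model fits the catch within about 1.5 mm, and the bolt rod runs low and forward of the tab. I'll squeeze from above, slightly rearward.

```bash
cat >> h.py <<'E'
O=np.array([751,-39.8]);YAW=.02
def cw(x,y): c,s=np.cos(YAW),np.sin(YAW); return O+np.array([c*x-s*y,s*x+c*y])
def st(m=""):
    s=robot.observe();print(m,round(s["t"],2),np.round(s["tcp_pos"],1),"F",np.round(s["contact_force"],1),"gw",round(s["grip_width"]*92,1),"gf",round(s["grip_force"],1))
E
python3 - <<'E'
from h import *
x,y=cw(-89,-12.5)
grip(.78)
robot.movep([x,y,290],ori(YAW))
robot.servo_line([x,y,201],feed=120);st("down")
grip(0.2,15);st("sq")
robot.hold(.3);st("sq")
grip(.7);st("open")
robot.servo_line([x,y,300],feed=200)
robot.movep([540,-60,400],ori(YAW))
save("wrist","w2");st()
j=robot.observe()["joints"];print(np.round(j,2))
E
```

```text
down 6.59 [662.8 -54.3 202. ] F [ 0.2 -0.3 -0.4] gw 71.3 gf 0.0
sq 7.29 [662.7 -54.6 201.6] F [ 0.6 -2.5  3.5] gw 31.6 gf 15.0
sq 7.59 [662.7 -54.6 201.6] F [ 0.3 -3.7  5.1] gw 31.8 gf 15.0
open 8.23 [662.2 -54.  200.9] F [ 0.2 -0.3  0. ] gw 64.3 gf 0.0
 9.6 [540.4 -58.7 398.5] F [ 0.5 -0.5  0.1] gw 64.6 gf 0.0
[-0.76  0.18  0.95  1.66 -0.15  1.38  1.8 ]
```

View pics/w2.png

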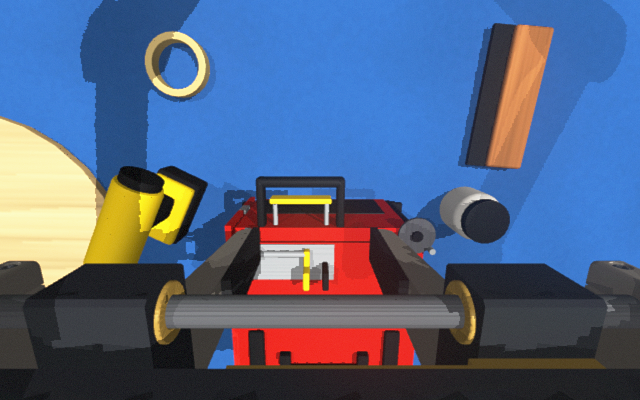

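The catch is fully back: 31.8 mm over the tabs, and the yellow tab now stands next to the black one at (307,268). On to the handle.

```bash
cat >> h.py <<'E'
H=cw(-141,118)
def hp(th,z=155): 
    c,s=np.cos(YAW-th),np.sin(YAW-th)
    return [H[0]-62.5*c+150*s,H[1]-62.5*s-150*c,z],ori(-np.pi/2+YAW-th)
E
python3 - <<'E'
from h import *
p,r=hp(0,290)
grip(58/92)
robot.movep(p,r)
for th in np.linspace(0,1.8,7):
    j=kin.ik(*hp(th)); print(round(th,2),None if j is None else np.round(j,2))
robot.servo_line(hp(0,200)[0],feed=150);st()
robot.servo_line(hp(0)[0],feed=60);st("down")
save("wrist","w3")
E
```

```text
0.0 [-0.69  0.55  1.02  1.94 -0.57  0.97  0.63]
0.3 [-0.83  0.51  1.13  2.05 -0.57  0.94  0.32]
0.6 [-1.    0.48  1.22  2.13 -0.57  0.92 -0.03]
0.9 [-1.17  0.49  1.32  2.17 -0.6   0.93 -0.38]
1.2 [-1.32  0.58  1.41  2.18 -0.7   0.99 -0.68]
1.5 [-1.4   0.68  1.45  2.14 -0.79  1.07 -1.  ]
1.8 [-1.42  0.81  1.48  2.07 -0.9   1.17 -1.31]
 11.86 [548.7 -76.2 200.8] F [ 0.1 -0.1 -0.1] gw 57.9 gf 0.0
down 12.76 [548.4 -76.1 155.2] F [0.7 0.3 0.5] gw 57.9 gf 0.0
```

View pics/w3.png

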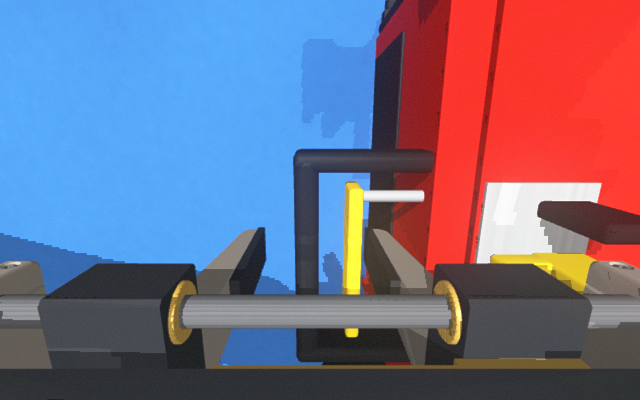

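The fingers straddle both bars, with the rear finger between the yellow bar and the door. Squeeze, then swing.

Run:
```python
from h import *
grip(0.1,30);st("sq"); robot.hold(.3);st("sq")
for th in np.arange(.1,.51,.1):
    p,r=hp(th); robot.servo_line(p,feed=60,rotation=r)
    st(f"{th:.1f} {np.round(p[:2],1)}")
    s=robot.observe()
    if np.linalg.norm(s["contact_force"])>40 or s["grip_width"]*92>26: print("stop");break
save("wrist","w4");save("top","t4")
```

```text
sq 13.46 [548.7 -76.  155.4] F [ 1.9 -0.3  2.1] gw 20.7 gf 30.0
sq 13.76 [548.6 -76.  155.4] F [2.4 0.1 5.3] gw 21.0 gf 30.0
0.1 [533.4 -69.2] 14.18 [533.7 -69.1 155.4] F [2.1 0.2 6.2] gw 20.7 gf 30.0
0.2 [519.3 -61. ] 14.59 [519.8 -60.9 155.4] F [1.9 0.5 6.5] gw 20.3 gf 30.0
0.3 [506.1 -51.5] 15.01 [506.7 -51.4 155.3] F [2.2 0.6 5.2] gw 20.5 gf 30.0
0.4 [494.  -40.8] 15.43 [494.6 -40.6 155.3] F [3.4 0.2 5.6] gw 20.9 gf 30.0
0.5 [483.  -28.8] 15.84 [483.7 -28.7 155.3] F [4.2 0.3 5.7] gw 20.9 gf 30.0
```

View pics/t4.png

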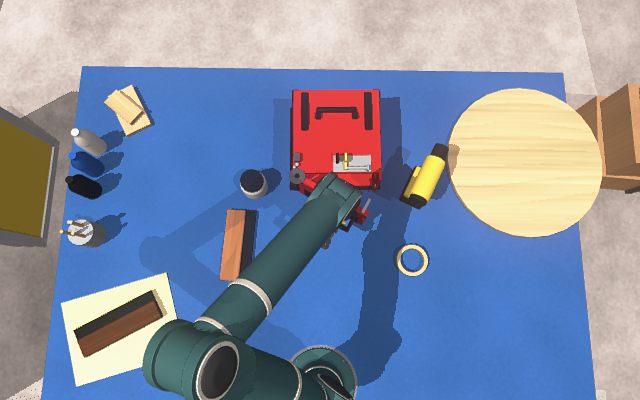

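The door is following at 0.5 rad and nothing is in its way. I'll continue past the check.

Run:
```python
from h import *
for th in list(np.arange(.6,1.61,.1))+[1.68]:
    p,r=hp(th); robot.servo_line(p,feed=60,rotation=r)
    st(f"{th:.2f} {np.round(p[:2],1)}")
    s=robot.observe()
    if np.linalg.norm(s["contact_force"])>40 or s["grip_width"]*92>26: print("stop");break
robot.hold(.5);st();print(np.round(robot.observe()["joints"],2))
save("wrist","w5");save("top","t5");
for n in("handle","drill","squeegee","ink","tape"):
    print(n,[(np.round(w("top",d["at"])),round(d["confidence"],2)) for d in viewer.pinpoint(n,"top")[:1]])
save("scene","s5")
a=cv2.imread("pics/s5.png");b=cv2.imread("pics/t5.png")
cv2.imwrite("pics/c5.png",cv2.resize(np.vstack([a,b]),(480,600)))
```

```text
0.60 [473.2 -15.9] 16.36 [474.  -15.7 155.3] F [3.9 0.6 5.3] gw 21.3 gf 30.0
0.70 [464.8  -2. ] 16.77 [466.   -2.2 155.3] F [ 6.7 -1.2  2.1] gw 20.6 gf 30.0
0.80 [457.7  12.7] 17.19 [458.8  12.6 155.3] F [5.2 0.5 5.5] gw 20.8 gf 30.0
0.90 [452.2  28. ] 17.61 [453.4  28.2 155.3] F [6.1 1.4 3.4] gw 20.6 gf 30.0
1.00 [448.3  43.7] 18.02 [449.7  43.4 155.4] F [7.1 0.4 1.6] gw 20.5 gf 30.0
1.10 [445.9  59.8] 18.44 [447.5  59.3 155.4] F [ 7.8 -0.9  2.2] gw 20.8 gf 30.0
1.20 [445.2  76. ] 18.86 [446.8  75.3 155.4] F [ 8.5 -2.  -0.2] gw 20.2 gf 30.0
1.30 [446.   92.2] 19.27 [447.7  91.2 155.4] F [ 7.8 -2.6  1.4] gw 20.6 gf 30.0
1.40 [448.5 108.3] 19.69 [450.2 107.  155.4] F [ 8.9 -2.3  1.8] gw 20.7 gf 30.0
1.50 [452.6 124. ] 20.11 [454.2 122.5 155.4] F [ 7.4 -2.7  2.3] gw 20.7 gf 30.0
1.60 [458.2 139.2] 20.52 [459.7 137.4 155.4] F [ 7.7 -4.   2.9] gw 20.4 gf 30.0
1.68 [463.8 151. ] 20.89 [465.2 149.  155.4] F [ 6.  -3.7  3.7] gw 20.7 gf 30.0
 21.39 [465.2 149.  155.4] F [ 7.4 -4.   2.4] gw 20.6 gf 30.0
[-1.42  0.8   1.5   2.1  -0.89  1.16 -1.16]
handle [(array([467., 147., 173.]), 0.63)]
drill [(array([ 622., -315.,    1.]), 0.64)]
squeegee [(array([424., 274.,   1.]), 0.85)]
ink [(array([621., 220.,   5.]), 0.85)]
tape [(array([ 383., -290.,   -4.]), 0.71)]
```

View pics/c5.png

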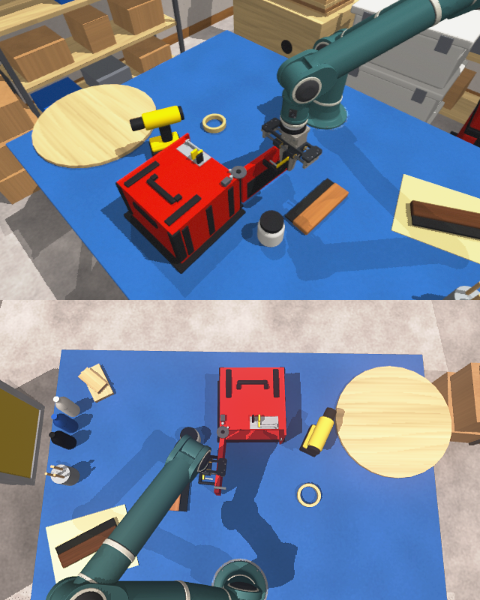

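The door is held still at about 1.66 rad. The catch is back and the other objects haven't moved.

```bash
python3 -c "
from h import *
print(robot.job_done())"
```

```text
the job is handed in; nothing more can be done
None
```

The cabinet is open and the job is handed in: I squeezed the catch fully back with the door shut, then drew the bolt and swung the door past its check. The arm is holding it still at about 1.66 rad (just wider than square), at about 21 s, and the drill, squeegee, ink jar and tape roll were not moved.

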